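# Load the rivet press with the top tray

## Task

Lift the top red tray of brass rivets off the red pile, leaving the other trays where they are, carry it level and set it down gently, without dropping it, into the yellow-edged nest on the press's carriage, and let go. Then slide the loaded carriage along its rails all the way home, against the rubber stops at the press. Do not disturb the black trays, the spool or the mallet.

Things in the scene. Friction and masses are not known exactly. Their poses are not given: they have to be found in the camera images.
- red_top: Top red tray of three. Open tray 150 (x) x 100 (y) x 54 mm, walls 4; origin at centre of underside, z up; ends alike. Foot 136 x 86 x 12 mm high nests in the tray below, 3 mm play; lifts freely. Floor at 15 mm, rivet domes to 19. White grip web across the middle (along y), 12 mm thick in x, top at 40 mm; free room beside it 65 mm (x) by 92, so fingers can pinch it from above. 0.2 to 0.45 kg.
- red_mid: Middle red tray, same shape and frame as red_top, 42 mm below it; stays in the pile.
- red_low: Bottom red tray, same shape and frame, 42 mm lower again, standing on a 4 mm cork mat; stays in the pile.
- black_top: Upper one of two nested black trays (steel rivets, grey web), same shape and frame as the red ones; a bystander. The red and the black pile may stand either way round, side by side.
- black_low: Lower black tray, on a 4 mm cork mat; a bystander.
- nest (a point): Centre of the tray nest's floor on the carriage; z up, y along the slide towards the press, x across. Nest 144 (x) x 94 (y) mm: yellow curb 3 mm high, then sloping outward at 45 degrees to 9 mm, guides the tray's foot (4 mm play each side). A seated tray has its origin here, its x along the nest's x (either way round). Moves with the carriage.
- handle (a point): Top centre of the carriage's handle: upright round black post, 26 mm diameter, 58 mm of it clear above a flange. It stands 125 mm behind the nest centre (towards -y of the nest) and its top is 64 mm above the nest floor, 10 mm above a seated tray's rim; about 60 mm of free room between post and tray. Axes as nest.
- home (a point): Fixed point on the press, 44 mm above the table, where nest lies when the carriage is fully home; y along the slide towards the stops. The press's ram hangs 120 mm above the nest floor, 50 mm further on (+y); the press body begins 85 mm on and is 300 mm tall.
- carriage (a joint): Carriage position along its rails in m: 0 = far from the press, growing towards it (+y of home), 0.130 = fully home against the two rubber stops. About 3 N of friction, no spring, no latch; it stays where it is left.
- spool: White thread spool, 64 mm diameter, 90 mm high, upright; origin at the centre of its underside; a bystander.
- mallet: Mallet lying flat: black head 100 mm long (along x), 52 mm diameter, wooden handle reaching 215 mm to -y; origin under the head's centre; a bystander.
There are look-alikes about, which are no part of the job. Leave any blue or pink look-alike of the red_top alone.

How it is judged:
On the way, in this order (a step that is already met when the one before it is completed fails the run):
1. the top red tray is lifted clear of the pile, the tray below staying down (z of red_top in the frame of red_mid above 0.06 m and distance of red_mid from where it was at the start of the episode below 0.01 m), for 0.1 s.
2. the tray sits flat in the carriage's nest, let go (horizontal distance between red_top and nest below 0.007 m and z of red_top in the frame of nest between -0.004 and 0.003 m and angle between red_top's own z axis and vertical below 0.04 rad and angle between the x axis of red_top and the x axis of nest, either way round below 0.12 rad and contact force between red_top and the fingers below 0.1 N), for 0.2 s.
3. the carriage, with the tray in its nest, is slid fully home (horizontal distance between red_top and nest below 0.007 m and z of red_top in the frame of nest between -0.004 and 0.003 m and angle between red_top's own z axis and vertical below 0.04 rad and angle between the x axis of red_top and the x axis of nest, either way round below 0.12 rad and value of joint carriage above 0.126 m), for 0.2 s.
At the end, for the whole second after the job is handed in: The top red tray lies flat in the nest (7 mm, 0.12 rad; height 3 mm; tilt 0.04 rad), released and at rest; the carriage is home (above 0.126 m); the other red trays and the black trays are within 15 mm, spool and mallet within 25 mm, of their starts (all of step 3 and linear speed of red_top below 0.02 m/s and contact force between red_top and the fingers below 0.1 N and distance of each of red_mid, red_low, black_top, black_low from where it was at the start of the episode below 0.015 m and distance of each of spool, mallet from where it was at the start of the episode below 0.025 m); the robot touches nothing.
It fails at once if the red tray is tipped more than 0.35 rad (its rivets would spill) (angle between red_top's own z axis and vertical above 0.35 rad).
It fails at once if the red tray is dropped: it moves faster than 0.45 m/s while not held and while the carriage stands still (linear speed of red_top above 0.45 m/s and contact force between red_top and the fingers below 0.1 N and velocity of joint carriage below 0.05 m/s).
It fails at once if a black tray is pushed more than 30 mm (distance of any of black_top, black_low from where it was at the start of the episode above 0.03 m).
It fails at once if one of the other red trays is lifted or pushed more than 30 mm (distance of any of red_mid, red_low from where it was at the start of the episode above 0.03 m).
It fails at once if the spool or the mallet is pushed more than 40 mm (distance of any of spool, mallet from where it was at the start of the episode above 0.04 m).
It also fails if it takes over 54 s, if anything falls off the work surface, if the arm or the gripper's body presses on something with over 40 N, if the wrist force passes 120 N, or if a joint passes its speed limit or range.

## Robot

A 6-joint arm with a two-finger parallel gripper is mounted at the origin on the work surface. World frame = base frame: x ahead of the robot, y to its left, z up, the work surface at z = 0. Lengths are in m, angles in rad, forces in N, time in s.
With the tool pointing down it reaches from about 0.2 to 0.875 m from the base axis. Payload 3.4 kg.
Tool frame: the origin (TCP) lies at the very end of the fingers, on their centre line; the grasp point (between the pads) lies 19 mm behind it; z points along the fingers, y is the line along which they close (so a half turn about z gives the same grasp; the last joint's range is limited). The gripper opens to 94 mm and grips with 3 to 60 N. Pads are 16 mm wide; open, the fingers measure 119 mm over their backs; the gripper's body (75 mm by 177 mm) begins 78 mm behind the grasp point.
Start: joints at [-1.335, 0.276, 1.505, -0, 1.361, -0.121], TCP at [0.201, -0.539, 0.205] pointing down, gripper open.
Joint ranges: [-2.89, 2.89], [-0.75, 2.08], [0.22, 2.7], [-1.18, 4.32], [0.11, 2.71], [-2.7, 2.7]. Speed limits (rad/s): [2.57, 2.57, 3.14, 3.14, 3.14, 3.14].

## Interface

Orientations are given as a unit quaternion [x, y, z, w].
In Python, from rig import robot, effector, solver, read_camera, order gives the robot as it stands. The module is installed in compiled form; this text tells all that it offers. Calls block until the motion is done:
- robot.move_pose(position, orientation): joint-space move of the TCP to a pose.
- robot.move_straight(position, frame=None, v=0.15): straight line of the TCP; frame=None keeps the orientation; v is the mean speed in m/s.
- robot.goto_joints(angles): joint-space move.
- effector.grip(opening, f_grip=None): finger opening in m; f_grip is the grip in N (None keeps the last); returns when the fingers have stopped.
- robot.pause(seconds).
- solver.inverse_kinematics(position, orientation): joint angles nearest the present ones, or None.
- read_camera(name): name is "side" or "top" or "wrist"; returns a dict with "pixels" (384x512x3 uint8, red, green, blue), "fov_y" (degrees; the focal length in pixels is half the picture's height over the tangent of half this angle, whatever the lens; pixels are square), "cx", "cy" (the principal point, pixels), "eye" and "attitude" of the camera in the world. Camera axes: x right, y down, z forward; pixel columns grow to the right and rows downward; lengths in m; the calibration is good to about 2 mm. The wrist camera is an equidistant fisheye: a pixel r from the principal point sees the ray r / f radians off the axis. A picture is of the moment at which its call begins. There is no depth.
A pose or a line that the arm cannot do raises robot.Unreachable and nothing moves.
- order.close_job(): hands the job in; it is judged then, once.
Readings, each from a call of its own:
- robot.current_clock(): time.
- robot.current_joint_pos(): joint angles.
- robot.current_joint_velocities(): joint speeds.
- robot.current_joint_efforts(): joint torques, N m.
- robot.current_position(): TCP position.
- robot.current_tcp_rot(): TCP orientation.
- robot.current_ft_force(): force on the tool from outside, world axes, zero at the start.
- robot.current_ft_torque(): the same for the moment, N m.
- robot.current_width(): finger opening in m.
- robot.current_grip_force(): force on a finger pad.
Only numpy, scipy, OpenCV 4.12 (cv2) and the standard library are available. Lean on these libraries where they do the work, as an engineer would, in place of code of your own. Each camera call takes 0.05 s, during which the arm holds its last target. There are 200 camera calls.

## Working session

There is one attempt and no reset: what is moved stays moved. The work goes in short steps, each a Python script; the robot and the scene stay as the last script left them, time stands still between calls to the robot, and variables do not carry over. Pictures are saved under pics/ and viewed, at most 10 in all, crops included, and the job is handed in when it is done.

```bash
mkdir -p pics
cat > h.py <<'E'
import numpy as np, cv2
from scipy.spatial.transform import Rotation as R
from rig import robot, effector, solver, read_camera, order
def Rm(a):
    a=np.array(a,float)
    return a if a.shape==(3,3) else R.from_quat(a).as_matrix()
def snap(n,fn=None):
    c=read_camera(n)
    if fn: cv2.imwrite('pics/'+fn,cv2.cvtColor(c['pixels'],cv2.COLOR_RGB2BGR))
    return c
def ray(c,uv):
    uv=np.atleast_2d(np.array(uv,float)); f=192/np.tan(np.radians(c['fov_y'])/2)
    d=(uv-[c['cx'],c['cy']])/f
    if c.get('fish'):
        r=np.linalg.norm(d,axis=1,keepdims=True)+1e-12
        v=np.hstack([d/r*np.sin(r),np.cos(r)])
    else: v=np.hstack([d,np.ones((len(d),1))])
    return v@Rm(c['attitude']).T
def onplane(c,uv,z):
    v=ray(c,uv); e=np.array(c['eye']); return e+v*((z-e[2])/v[:,2:3])
E
python3 - <<'E'
from h import *
for n in ('top','side','wrist'):
    c=snap(n,n+'0.png'); print(n,{k:v for k,v in c.items() if k!='pixels'})
print(robot.current_tcp_rot(),robot.current_clock())
a=[cv2.imread(f'pics/{n}0.png') for n in('top','side')]
E
```

```text
top {'fov_y': 48.742933805059145, 'cx': 249.65089175434102, 'cy': 198.2375738270707, 'eye': array([ 0.33713351, -0.14068988,  1.23183274]), 'attitude': array([-0.69372237,  0.71538975, -0.05775744,  0.06025655])}
side {'fov_y': 50.54822853616803, 'cx': 248.921762716694, 'cy': 187.94931602480221, 'eye': array([-0.03899887,  0.45305973,  0.96013137]), 'attitude': array([-0.34217227,  0.86224895, -0.34560813,  0.14142106])}
wrist {'fov_y': 65.70646984690485, 'cx': 260.4435284735849, 'cy': 191.86442854776956, 'eye': array([ 0.26421703, -0.51459183,  0.3826486 ]), 'attitude': array([ 0.81569746, -0.56633088, -0.06770187,  0.09655801])}
[ 9.84128038e-01  1.77458529e-01 -4.42798124e-05 -6.87909485e-04] 0.15
```

View pics/top0.png

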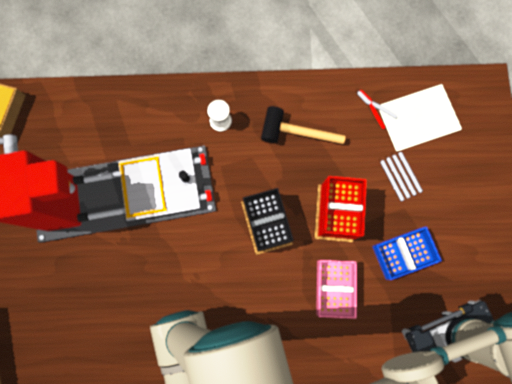

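View pics/side0.png

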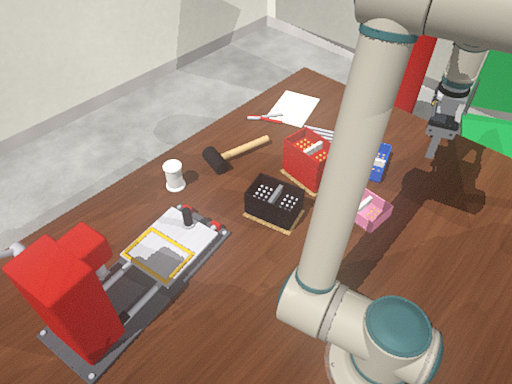

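The top view shows the red pile at about (343,208) with its web at (345,208), and the nest at (143,187) with its post at (184,177). The side view confirms that red is the taller pile, with black beside it. Next I'll measure coarse positions from the top view.

```bash
cat >> h.py <<'E'
def hsv(c): return cv2.cvtColor(c['pixels'],cv2.COLOR_RGB2HSV)
def yellow(c): return cv2.inRange(hsv(c),(20,130,120),(36,255,255))
def white(c): return cv2.inRange(hsv(c),(0,0,170),(180,60,255))
def red(c):
    h=hsv(c); return cv2.inRange(h,(0,170,80),(6,255,255))|cv2.inRange(h,(174,170,80),(180,255,255))
def fit(c,contour,z):
    p=onplane(c,contour.reshape(-1,2).astype(float),z)[:,:2]
    (x,y),(w,h),a=cv2.minAreaRect((p*1000).astype(np.float32))
    if w<h: w,h,a=h,w,a+90
    return np.array([x,y])/1000,w,h,(a+90)%180-90   # centre, long, short (mm), long-axis angle deg
def blobs(m,amin,box=None):
    if box:
        k=np.zeros_like(m);k[box[1]:box[3],box[0]:box[2]]=255; m=m&k
    cs,_=cv2.findContours(m,cv2.RETR_CCOMP,cv2.CHAIN_APPROX_NONE)
    return sorted([q for q in cs if cv2.contourArea(q)>amin],key=cv2.contourArea,reverse=True)
E
python3 - <<'E'
from h import *
c=snap('top')
for q in blobs(red(c),200,(300,160,380,250)): print('red',fit(c,q,.142),q.reshape(-1,2).mean(0))
for q in blobs(white(c),30,(322,190,364,225)): print('web',fit(c,q,.128),q.reshape(-1,2).mean(0))
for q in blobs(yellow(c),200,(100,140,200,230)): print('yel',fit(c,q,.050))
h=hsv(c)
for q in blobs(cv2.inRange(h,(0,0,0),(180,255,50)),15,(172,160,196,190)): print('post',fit(c,q,.108),q.reshape(-1,2).mean(0))
E
```

```text
red (array([ 0.49157684, -0.38068622]), 162.9700927734375, 120.00248718261719, -6.829261779785156) [342.9798995  207.29145729]
red (array([ 0.49232742, -0.38756171]), 96.19480895996094, 26.659311294555664, 83.76317596435547) [345.02439024 206.3902439 ]
web (array([ 0.49381549, -0.39067035]), 86.99783325195312, 15.499500274658203, 83.38692474365234) [345.26027397 206.36986301]
yel (array([0.58023621, 0.16531366]), 160.46017456054688, 114.33085632324219, 8.768702507019043)
yel (array([0.58011206, 0.16496783]), 152.13400268554688, 103.49256896972656, 8.488272666931152)
post (array([0.59291425, 0.03642586]), 29.218685150146484, 15.735857009887695, 29.801633834838867) [184.125      176.33333333]
```

View pics/wrist0.png

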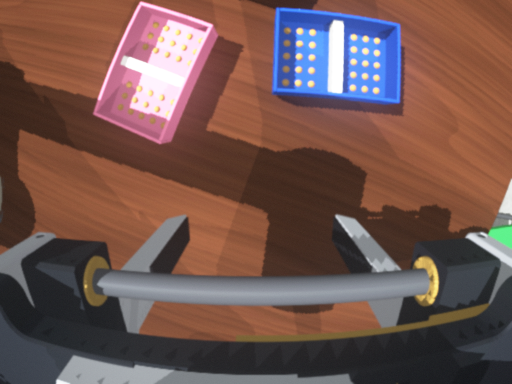

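The wrist view shows only the pink (155,70) and blue (335,55) look-alikes so far. I'll put the wrist camera over the red pile and then over the nest.

```bash
cat >> h.py <<'E'
def down(yaw_deg):  # tool y along yaw, z down
    a=np.radians(yaw_deg); y=np.array([np.cos(a),np.sin(a),0]); z=np.array([0,0,-1.]); x=np.cross(y,z)
    return R.from_matrix(np.c_[x,y,z]).as_quat()
def wrist(fn=None):
    c=snap('wrist',fn); c['fish']=True; return c
E
python3 - <<'E'
from h import *
c=read_camera('wrist'); T=Rm(robot.current_tcp_rot()); p=robot.current_position()
print('cam in tool',T.T@(c['eye']-p), 'axis in tool',T.T@Rm(c['attitude'])[:,2])
print('tool y',T[:,1])
for name,xy,yw in (('tray',(.492,-.388),-6.7),('nest',(.580,.165),8.6),('post',(.597,.04),8.6)):
  for k in(0,180):
    for z in (.17,.35):
      print(name,k,z,np.round(solver.inverse_kinematics([*xy,z],down(yw+k)),2) if solver.inverse_kinematics([*xy,z],down(yw+k)) is not None else None)
E
```

```text
cam in tool [ 0.06783116 -0.00035845 -0.17779031] axis in tool [-2.34368792e-01  2.55919925e-04  9.72147727e-01]
tool y [ 3.49290580e-01 -9.37014114e-01 -8.00763102e-04]
tray 0 0.17 [-0.78  0.37  1.45 -0.    1.32 -0.66]
tray 0 0.35 [-0.78  0.32  1.1  -0.    1.73 -0.66]
tray 180 0.17 [-0.78  0.37  1.45 -0.    1.32  2.48]
tray 180 0.35 [-0.78  0.32  1.1  -0.    1.73  2.48]
nest 0 0.17 [ 0.16  0.34  1.5  -0.    1.3   0.01]
nest 0 0.35 [ 0.16  0.28  1.15 -0.    1.71  0.01]
nest 180 0.17 None
nest 180 0.35 None
post 0 0.17 [-0.05  0.33  1.51 -0.    1.3  -0.2 ]
post 0 0.35 [-0.05  0.27  1.16 -0.    1.71 -0.2 ]
post 180 0.17 None
post 180 0.35 None
```

Run:
```python
from h import *
robot.move_straight([.201,-.539,.30],v=.25)
robot.move_pose([.492,-.388-.06,.30],down(-6.7)); robot.pause(.2)
c=wrist('wtray.png')
for q in blobs(red(c),2000)[:3]: print('red',fit(c,q,.142),q.reshape(-1,2).mean(0))
for q in blobs(white(c),300)[:6]: print('web',fit(c,q,.128),q.reshape(-1,2).mean(0))
robot.move_pose([.580,.165-.06,.30],down(8.6)); robot.pause(.2)
c=wrist('wnest.png')
for q in blobs(yellow(c),2000)[:3]: print('yel',fit(c,q,.050),q.reshape(-1,2).mean(0))
print(robot.current_clock())
a=np.hstack([cv2.imread('pics/wtray.png'),cv2.imread('pics/wnest.png')]);cv2.imwrite('pics/w2.png',cv2.resize(a,(800,300)))
```

```text
red (array([ 0.49606989, -0.38647668]), 151.45372009277344, 101.7436294555664, -7.112495422363281) [258.52790698 126.17906977]
web (array([ 0.8658327 , -0.41772455]), 445.205322265625, 117.31188201904297, 88.69218444824219) [498.09165303 123.63993453]
web (array([ 0.63878174, -0.54955518]), 236.6921844482422, 120.53350830078125, 3.736199378967285) [377.23668639 226.6035503 ]
web (array([ 0.2890621, -0.7948941]), 637.9299926757812, 104.82274627685547, 1.5817731618881226) [196.29331307 377.50759878]
web (array([ 0.49605344, -0.38671219]), 90.04090118408203, 12.894781112670898, 83.22639465332031) [258.57647059 126.        ]
web (array([ 0.3474505 , -0.51330396]), 102.0737533569336, 21.721145629882812, 38.020851135253906) [158.78813559 237.72881356]
web (array([ 0.39813599, -0.52973627]), 65.57324981689453, 16.100746154785156, 19.012039184570312) [199.23404255 247.03191489]
4.4583
```

View pics/w2.png

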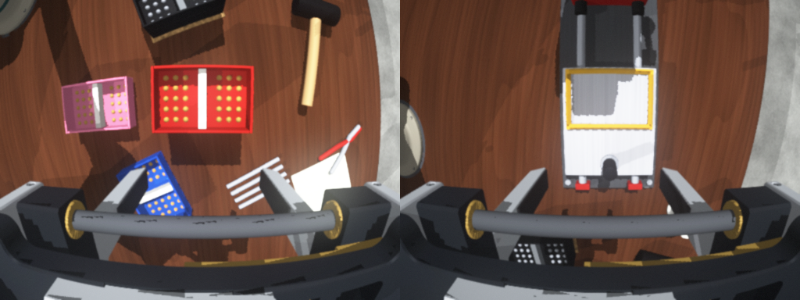

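The left half shows the red tray and web at about (258,126) in the full picture, with rim and web measurements agreeing. The right half shows the nest's yellow curb at about (270,126) full-scale and the post at about (268,215). My yellow mask missed the curb, so I'll loosen it and re-measure from the saved image pose.

Run:
```python
from h import *
c=wrist()
h=hsv(c)
m=cv2.inRange(h,(15,110,90),(40,255,255)); m=cv2.morphologyEx(m,cv2.MORPH_CLOSE,np.ones((3,3)))
for q in blobs(m,800,(180,60,360,190))[:3]: print('yel',cv2.contourArea(q),fit(c,q,.050),fit(c,q,.053),q.reshape(-1,2).mean(0))
for q in blobs(cv2.inRange(h,(0,0,0),(180,255,60)),60,(245,185,300,250)): print('post',fit(c,q,.108),cv2.boundingRect(q))
t=snap('top')
for q in blobs(yellow(t),200,(100,140,200,230)): print('top',fit(t,q,.053)[0],fit(t,q,.047)[0])
```

```text
yel 8330.0 (array([0.58166003, 0.16664371]), 160.66404724121094, 112.67903900146484, 8.628957748413086) (array([0.58157892, 0.16667905]), 159.53736877441406, 111.88887023925781, 8.62895679473877) [267.54347826 126.10054348]
yel 6572.5 (array([0.58200659, 0.16604358]), 146.0690460205078, 97.30839538574219, 8.65590763092041) (array([0.58192322, 0.16608313]), 145.04473876953125, 96.62605285644531, 8.655917167663574) [267.47987616 126.25696594]
top [0.57924353 0.16433881] [0.58047583 0.16589133]
```

Run:
```python
from h import *
q=down(-7.0); x,y=.496,-.3866
effector.grip(.060,f_grip=35)
robot.move_pose([x,y,.24],q); robot.move_straight([x,y,.16],v=.15); robot.move_straight([x,y,.110],v=.05)
print('F',robot.current_ft_force(),robot.current_position())
effector.grip(0.0,f_grip=35); print(robot.current_width(),robot.current_grip_force())
robot.move_straight([x,y,.150],v=.06); robot.move_straight([x,y,.27],v=.15); robot.pause(.3)
print(robot.current_width(),robot.current_grip_force(),robot.current_ft_force(),robot.current_ft_torque(),robot.current_clock())
c=wrist('lift.png'); s=snap('side','lifts.png')
a=np.hstack([cv2.imread('pics/lift.png'),cv2.imread('pics/lifts.png')]);cv2.imwrite('pics/l2.png',cv2.resize(a,(800,300)))
```

```text
F [ 0.36495337 -0.4256957  -0.60259411] [ 0.49621465 -0.3868488   0.11039374]
0.011788432404605457 34.99981641769409
0.011717637789235924 34.99899923801422 [ 0.39576275  0.96139367 -3.16659235] [-0.01670708 -0.06092149  0.06455049] 11.7833
```

View pics/l2.png

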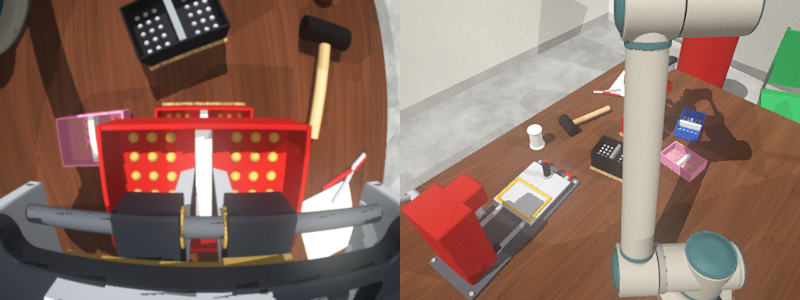

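The left half shows the red tray held level in the fingers, with the second tray still in the pile behind it at about (200,112). Next I'll carry it to the nest and lower it.

Run:
```python
from h import *
q=down(8.65); x,y=.5818,.1663
robot.move_straight([x,y,.27],q,v=.18)
robot.move_straight([x,y,.12],v=.12); robot.pause(.2); f0=robot.current_ft_force(); print(f0)
for z in np.arange(.085,.0625,-.002):
    robot.move_straight([x,y,z],v=.03); f=robot.current_ft_force()-f0
    print(round(z,4),np.round(f,1),np.round(robot.current_position(),4))
    if f[2]>4: break
print(robot.current_clock())
wrist('low.png')
```

```text
[ 0.21922151  0.44287169 -4.0121539 ]
0.085 [-0.5 -0.5  1.5] [0.582  0.1663 0.0853]
0.083 [ 0.2 -0.7  1.1] [0.5816 0.1663 0.0829]
0.081 [-0.6 -0.4  0.8] [0.5817 0.1663 0.0808]
0.079 [ 0.5 -0.6  0.8] [0.5816 0.1663 0.0788]
0.077 [0.6 0.8 0.6] [0.5817 0.1663 0.0768]
0.075 [-0.1  1.   0.4] [0.5817 0.1663 0.0748]
0.073 [0.5 0.1 0.7] [0.5817 0.1663 0.0728]
0.071 [-0.2 -1.6  0.2] [0.5817 0.1663 0.0708]
0.069 [-0.4 -0.7  0.1] [0.5816 0.1663 0.0688]
0.067 [ 0.1 -0.1  0.7] [0.5817 0.1663 0.0668]
0.065 [-1.9 -0.   7.8] [0.5822 0.1664 0.066 ]
20.5583
```

View pics/low.png

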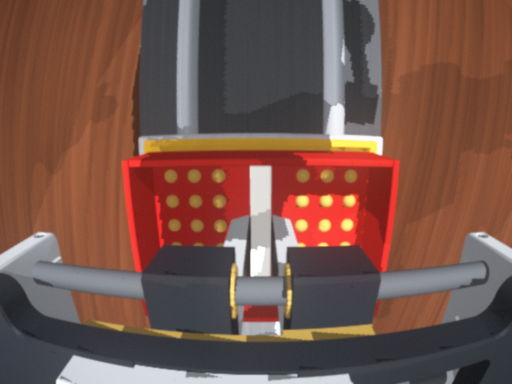

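The tray has touched the nest floor at the expected height, with its far wall parallel to the curb at row 150. I'll release it, rise and check.

Run:
```python
from h import *
x,y=.5818,.1663; d=np.array([-np.sin(np.radians(8.65)),np.cos(np.radians(8.65))])
effector.grip(.045); robot.pause(.2)
robot.move_straight([x,y,.15],v=.12)
p=np.array([x,y])-.06*d
robot.move_straight([*p,.30],v=.2); robot.pause(.2)
c=wrist('seat.png')
for q in blobs(red(c),2000,(150,50,380,200))[:1]: print('red',fit(c,q,.098))
h=hsv(c); m=cv2.inRange(h,(15,110,90),(40,255,255))
for q in blobs(cv2.inRange(h,(0,0,0),(180,255,60)),60,(235,185,310,260)): print('post',fit(c,q,.108),cv2.boundingRect(q))
print(robot.current_clock(), robot.current_width())
```

```text
red (array([0.58217047, 0.16718738]), 146.3086395263672, 96.47917175292969, 8.721570014953613)
post (array([0.66534363, 0.0123279 ]), 25.770610809326172, 11.900233268737793, -68.35621643066406) (300, 243, 10, 17)
23.5667 0.04534451271826597
```

View pics/seat.png

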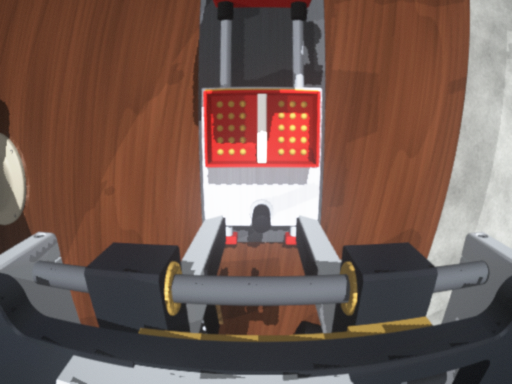

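The tray sits flat in the nest, with red bounds from (203,90) to (320,166), centred to 1 mm and released. The post is at about (262,212). Now I'll push the post from behind with closed fingers.

Run:
```python
from h import *
n=np.array([.5818,.1663]); d=np.array([-np.sin(np.radians(8.65)),np.cos(np.radians(8.65))])
P=lambda s:n-(.125-s)*d        # s: offset from post's starting place
effector.grip(0.0,f_grip=20)
robot.move_straight([*P(-.05),.16],v=.2); robot.move_straight([*P(-.05),.078],v=.08); robot.pause(.2)
f0=robot.current_ft_force(); print(f0)
robot.move_straight([*P(-.028),.078],v=.05)
s=-.028; n_=0
robot.move_straight([*P(.09),.078],v=.05); print(.09,(robot.current_ft_force()-f0)[:2]@d)
for s in np.arange(.094,.1345,.003):
    robot.move_straight([*P(s),.078],v=.04); f=(robot.current_ft_force()-f0)
    print(round(s,3),np.round(f[:2]@d,1),round(float((robot.current_position()[:2]-P(0))@d),4))
    if f[:2]@d<-14: break
print(robot.current_clock())
```

```text
[ 0.17414911  0.53671094 -0.14456636]
0.09 -12.832791193448669
0.094 -21.6 0.0861
30.1583
```

Run:
```python
from h import *
print(robot.current_position(),robot.current_ft_force(),robot.current_ft_torque())
snap('top','t1.png');snap('side','s1.png');wrist('w1.png')
t,s,w=[cv2.imread(f'pics/{k}1.png') for k in 'tsw']
a=np.hstack([cv2.resize(t[100:280,0:260],(400,277)),cv2.resize(s[130:384,0:300],(400,277))])
cv2.imwrite('pics/all.png',np.vstack([a,cv2.resize(w,(430,322)) if 0 else np.hstack([cv2.resize(w,(430,322)),np.zeros((322,370,3),np.uint8)])]))
```

```text
[0.58787712 0.12785899 0.07821174] [  4.53416635 -20.6286964   -1.30100526] [-3.66940308 -0.92609016 -0.05749503]
```

View pics/all.png

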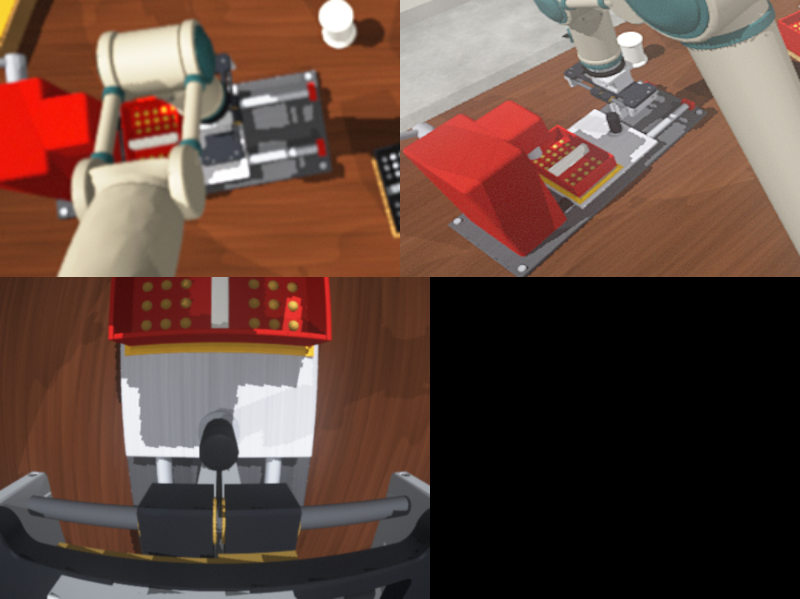

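The crops show the tray seated and close to the press, with the fingers against the post at (220,445) in the wrist crop. The 20 N resistance suggests the stops. I'll back off and measure how far the tray moved.

Run:
```python
from h import *
n=np.array([.5818,.1663]); d=np.array([-np.sin(np.radians(8.65)),np.cos(np.radians(8.65))])
P=lambda s:n-(.125-s)*d
robot.move_straight([*P(.05),.078],v=.1); robot.move_straight([*P(.05),.22],v=.2)
robot.move_straight([*P(.12),.28],v=.2); robot.pause(.2)
c=wrist('home.png')
for q in blobs(red(c),1000)[:4]:
    f=fit(c,q,.098); print('red',f,(f[0]-n)@d,cv2.boundingRect(q))
for q in blobs(white(c),200,(150,0,380,200))[:4]:
    f=fit(c,q,.084); print('web',f,(f[0]-n)@d,cv2.boundingRect(q))
print(robot.current_clock())
```

```text
red (array([0.56652881, 0.27376239]), 147.5370635986328, 99.41725158691406, 8.63446044921875) 0.10853681906386942 (201, 44, 123, 81)
red (array([0.55300482, 0.36082599]), 170.8739471435547, 49.65976333618164, 8.634010314941406) 0.19664409614732675 (193, 0, 138, 34)
web (array([0.57955762, 0.18205261]), 159.5297088623047, 107.67671203613281, 8.811711311340332) 0.01591068458153755 (199, 116, 126, 84)
web (array([0.56584784, 0.27534558]), 85.69994354248047, 11.166833877563477, -81.40763568878174) 0.1102044184993876 (257, 50, 10, 68)
32.6167
```

View pics/home.png

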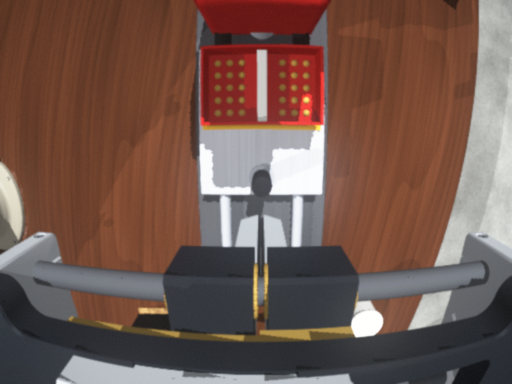

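The tray has travelled about 108 mm and looks level and seated, from (201,44) to (324,125). The dark stops are near (223,38) and (300,38). I need to know whether a gap remains, so I'll compare stop positions with the carriage's front edge.

Run:
```python
from h import *
n=np.array([.5818,.1663]); d=np.array([-np.sin(np.radians(8.65)),np.cos(np.radians(8.65))])
c=read_camera('wrist');c['fish']=True
sh=n-.06*d+0; # seat.png pose: shift of eye between the two hovers (same orientation)
cs=dict(c); p=robot.current_position(); cs['eye']=c['eye']+np.array([*sh,.30])-p
s=lambda cc,uv,z:float((onplane(cc,[uv],z)[0,:2]-n)@d)
for nm in('wnest.png','seat.png','home.png'):
    g=cv2.cvtColor(cv2.imread('pics/'+nm),cv2.COLOR_BGR2GRAY)
    print(nm); 
    for col in (226,299): print(col,list(g[0:130:2,col]))
for r in range(10,100,10): print(r,[round(s(cs,(226,r),z),4) for z in(.02,.03,.044)],[round(s(c,(226,r),z),4) for z in(.02,.03,.044)])
a=[cv2.resize(cv2.imread('pics/'+nm)[0:130,190:340],(390,338),interpolation=cv2.INTER_CUBIC) for nm in('seat.png','home.png')]
a=cv2.convertScaleAbs(np.hstack(a),alpha=1.8,beta=25); cv2.imwrite('pics/gap.png',a)
```

```text
wnest.png
226 [np.uint8(34), np.uint8(24), np.uint8(24), np.uint8(26), np.uint8(23), np.uint8(25), np.uint8(24), np.uint8(24), np.uint8(21), np.uint8(21), np.uint8(61), np.uint8(68), np.uint8(73), np.uint8(71), np.uint8(74), np.uint8(74), np.uint8(76), np.uint8(74), np.uint8(79), np.uint8(83), np.uint8(78), np.uint8(81), np.uint8(83), np.uint8(86), np.uint8(81), np.uint8(80), np.uint8(85), np.uint8(83), np.uint8(88), np.uint8(91), np.uint8(92), np.uint8(90), np.uint8(90), np.uint8(94), np.uint8(95), np.uint8(90), np.uint8(93), np.uint8(91), np.uint8(94), np.uint8(91), np.uint8(89), np.uint8(88), np.uint8(76), np.uint8(100), np.uint8(118), np.uint8(123), np.uint8(127), np.uint8(136), np.uint8(146), np.uint8(146), np.uint8(146), np.uint8(147), np.uint8(145), np.uint8(147), np.uint8(148), np.uint8(146), np.uint8(146), np.uint8(146), np.uint8(149), np.uint8(149), np.uint8(149), np.uint8(150), np.uint8(150), np.uint8(149), np.uint8(150)]
299 [np.uint8(41), np.uint8(26), np.uint8(24), np.uint8(25), np.uint8(26), np.uint8(25), np.uint8(26), np.uint8(27), np.uint8(24), np.uint8(22), np.uint8
[... 4354 characters left out ...]
.uint8(77), np.uint8(80), np.uint8(79), np.uint8(82), np.uint8(82), np.uint8(77), np.uint8(81), np.uint8(93), np.uint8(95), np.uint8(104), np.uint8(115), np.uint8(116), np.uint8(125), np.uint8(121), np.uint8(134), np.uint8(152)]
10 [0.189, 0.1851, 0.1795] [0.235, 0.231, 0.2255]
20 [0.1714, 0.1678, 0.1628] [0.2182, 0.2146, 0.2096]
30 [0.1542, 0.151, 0.1465] [0.2017, 0.1985, 0.1941]
40 [0.1373, 0.1345, 0.1305] [0.1856, 0.1828, 0.1789]
50 [0.1208, 0.1183, 0.1149] [0.1699, 0.1674, 0.1639]
60 [0.1045, 0.1024, 0.0995] [0.1543, 0.1522, 0.1493]
70 [0.0885, 0.0867, 0.0843] [0.139, 0.1373, 0.1348]
80 [0.0726, 0.0712, 0.0692] [0.1239, 0.1225, 0.1205]
90 [0.0569, 0.0559, 0.0544] [0.1089, 0.1079, 0.1064]
```

View pics/gap.png

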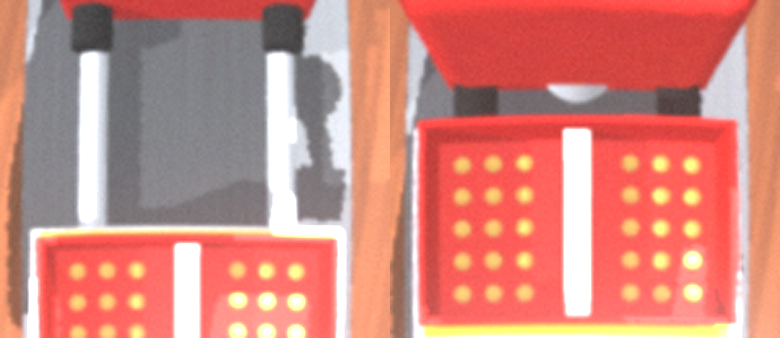

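The left crop, taken before the push, puts the stop faces about 108 mm ahead of the carriage's front edge. That matches the measured travel of 108–110 mm and the firm 20 N stop. The carriage therefore started about 22 mm along its rails and is now home. The arm is clear, so I'll hand in.

```bash
python3 -c "
from h import *
robot.pause(.3); print(robot.current_joint_velocities().max()); print(order.close_job())"
```

```text
0.0025959833311987846
the job is handed in; nothing more can be done
None
```

The job is handed in, though no verdict came back: the top red tray sits released in the nest, centred to about 1 mm, and the carriage is against its stops as far as the pictures (about 108 mm of travel, matching the gap) and the 20 N resistance show.

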